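# Put the ruler back in its desk rest

## Task

The flat metal ruler lies on the low wooden shelf, too thin to be picked up there: slide it out over the shelf's front edge (the edge towards the robot), between the things standing on the shelf, until about a third of it sticks out, then take it by its two long sides where it sticks out. Lay it flat in the ruler channel of the grey desk rest, roughly centred so that both ends stick out, and let go. Do not let the ruler fall on the desk, and do not push the other things about.

Things in the scene. Friction and masses are not known exactly. Their poses are not given: they have to be found in the camera images.
- ruler_mid (a point): centre, half-way up, of a flat rigid aluminium ruler, black ticks and a blue line, 160 x 30 x 3 mm (its x, y, z), about 0.06 kg, flat on the shelf's middle, up to 25 degrees askew of the shelf's x axis. It slides easily on the shelf (friction about 0.3): fingertips pressing on it with 10 to 20 N drag it along; pressed lightly at one spot it lags or swings round.
- ruler_end_a (a point): middle of the ruler's end edge at its +x end, 80 mm from the centre; same axes as the ruler
- ruler_end_b (a point): middle of the ruler's other end edge, at -x, 80 mm from the centre; same axes as the ruler
- riser: low wooden desk shelf, fixed. Origin on the desk under its centre. The board is 250 mm deep (its x) x 320 mm wide (its y), its flat top 60 mm above the desk, 14 mm thick; the front edge, towards the robot, is straight at x = -125 mm of this frame; below it the shelf is open. Two side panels carry it. It may stand on the left or the right of the desk.
- rest: grey plastic desk rest, fixed, origin on the desk under the centre of its ruler channel. The channel runs along x, is 80 mm long, 38 mm wide (between two walls 6 mm thick) and open at both ends and above; its floor (black) is 30 mm above the desk and its walls rise to 40 mm. On the +y side is a closed pocket reaching to y = 69 mm, walls 34 mm high, holding the sharpener and the memory stick.
- rest_floor (a point): centre of the floor of the ruler channel, 30 mm above the desk; axes as the rest
- clip_tin: round grey tin, 62 mm across, 21 mm high, origin under its centre, loose near the front edge of the shelf, on one side of the gap for the ruler. Leave alone.
- staple_box: small carton, 30 x 52 x 20 mm high (x, y, z), origin under its centre, loose near the front edge of the shelf, on the other side of the gap. Leave alone.
- eraser: eraser 20 x 44 x 12 mm, origin under its centre, loose by one side edge of the shelf. Leave alone.
- bulldog_clip: black foldback clip 26 x 32 x 18 mm high, origin under its centre, loose by the other side edge of the shelf. Leave alone.
- sharpener: metal pencil sharpener 26 x 15 x 14 mm, origin under its centre, loose in the pocket of the rest. Leave alone.
- usb_stick: memory stick 17 x 38 x 9 mm, origin under its centre, loose in the pocket of the rest. Leave alone.
- mug: white mug 92 mm across, 95 mm high, loose on the desk behind the rest; origin under the middle of mug and handle together. Leave alone.
Mind the look-alikes: they are no part of the job. There is more than one size of the part that bears ruler_mid; the job needs the larger.

How it is judged (in metres and radians):
On the way, in this order (a step that is already met when the one before it is completed fails the run):
1. the ruler lies flat on the shelf with at least 35 mm of its length past the front edge and its middle still on the board (x of any of ruler_end_a, ruler_end_b in the frame of riser below -0.16 m and x of ruler_mid in the frame of riser above -0.125 m and z of ruler_mid in the frame of riser between 0.058 and 0.065 m and angle between ruler_mid's own z axis and vertical below 0.08 rad), for 0.2 s.
2. the ruler is lifted clear of the shelf, its middle 85 mm or more above the desk (height (world z) of ruler_mid above 0.085 m), for 0.1 s.
At the end, for the whole second after the job is handed in: The ruler lies still and flat on the floor of the rest's channel (its centre at most 5 mm above the floor, tilted less than 0.08 rad), along the channel within 0.15 rad, its middle within 25 mm of the channel's middle lengthwise and 8 mm crosswise, and is released (x of ruler_mid in the frame of rest_floor between -0.025 and 0.025 m and y of ruler_mid in the frame of rest_floor between -0.008 and 0.008 m and z of ruler_mid in the frame of rest_floor between 0 and 0.005 m and angle between the x axis of ruler_mid and the x axis of rest, either way round below 0.15 rad and angle between ruler_mid's own z axis and vertical below 0.08 rad and linear speed of ruler below 0.02 m/s); the robot touches nothing.
It fails at once if one of the other things is moved by more than 20 mm (distance of any of clip_tin, staple_box, eraser, bulldog_clip, sharpener, usb_stick, mug from where it was at the start of the episode above 0.02 m).
It fails at once if the ruler falls: its middle comes within 25 mm of the desk (height (world z) of ruler_mid below 0.025 m).
It also fails if it takes over 48 s, if anything falls off the work surface, if the arm or the gripper's body presses on something with over 40 N, if the wrist force passes 120 N, or if a joint passes its speed limit or range.

## Robot

A 6-joint arm with a two-finger parallel gripper is mounted at the origin on a cart in front of the work surface, level with it; the furniture and walls round the work are solid. World frame = base frame: x ahead of the robot, y to its left, z up, the work surface at z = 0. Lengths are in m, angles in degrees, forces in N, time in s.
With the tool pointing down it reaches from about 0.4 to 0.825 m from the base axis. Payload 7 kg.
Tool frame: the origin (TCP) lies at the very end of the fingers, on their centre line; the grasp point (between the pads) lies 19 mm behind it; x points along the fingers, z is the direction in which the jaws open and shut, and the axes are right-handed (so a half turn about x gives the same grasp; the last joint's range is limited). The gripper opens to 88 mm and grips with 3 to 60 N. Pads are 19 mm wide; open, the fingers measure 130 mm over their backs; the gripper's body (78 mm by 193 mm) begins 47 mm behind the grasp point.
Start: joints at [-50.816, 20.546, 0.682, 0, -70.136, -16.507], TCP at [0.26, -0.623, 0.227] pointing down, gripper open.
Joint ranges: [-176.03, 176.03], [-82.01, 121.73], [-58.28, 71.71], [-173.87, 95.51], [-174.79, -0.11], [-173.66, 173.66]. Speed limits (degrees/s): [136.94, 136.94, 172.46, 180, 180, 180].

## Interface

Orientations are given as [roll, pitch, yaw] about the fixed x, y, z axes, in that order (R = Rz(yaw) Ry(pitch) Rx(roll)).
In Python, from plant import sensors, cams, workorder gives the robot as it stands. The module is installed in compiled form; this text tells all that it offers.
- The arm moves only by the shell command python3 -m handwheel 'ROWS' [OPENING] [FORCE]. ROWS is JSON, one flat list of numbers, 4 for each row, row after row: the shift along the tool's x, y, z in cm, then the turn about the tool's x in degrees. A call has exactly 10 rows; each row is the pose to reach, as a shift and turn from the pose commanded when the call began, along the tool's axes at that moment; what a row does not reach only later rows make up. A row lasts 1/8 s, in which the tool goes at most 62.5 mm and 10.7 degrees, less where a joint would pass 70% of its speed; a pose out of reach is approached as far as the arm can. A call with a gripper value outside its range is refused whole. OPENING is the finger opening in cm, from 0 to 8.76, set as the call begins (- or left out, the last holds). The fingers move at their own pace and stop on an object; FORCE is the grip in N (left out, the last holds). Time passes only in rows, so rows that repeat a pose let the fingers close, or fill a call up. It gives the time, the measured TCP pose, the force and the opening at its end, in the units of the state.
- sensors.get_state(): the state, without advancing time (a new reading comes with each control period).
- cams.capture(name): name is "side" or "top" or "wrist"; returns a dict with "image" (400x640x3 uint8, red, green, blue), "fov_y" (degrees; the focal length in pixels is half the picture's height over the tangent of half this angle, whatever the lens; pixels are square), "cx", "cy" (the principal point, pixels), "xyz" and "rotation" of the camera in the world. Camera axes: x right, y down, z forward; pixel columns grow to the right and rows downward; lengths in m; the calibration is good to about 2 mm. A picture is of the moment at which its call begins. There is no depth.
- workorder.close_job(): hands the job in, once; it reports no verdict.
The state is a dict: "time_s": time; "joints": joint angles; "qd": joint speeds; "joint_torque": joint torques, N m; "tcp_pos": TCP position; "eef_rot": TCP orientation; "contact_force": force on the tool from outside, world axes, zero at the start; "moment": the same for the moment, N m; "gripper_width": finger opening in m.
Only numpy, scipy, OpenCV 4.12 (cv2) and the standard library are available. Lean on these libraries where they do the work, as an engineer would, in place of code of your own. Each camera call takes 0.05 s, during which the arm holds its last target.

## Working session

There is one attempt and no reset: what is moved stays moved. The work goes in short steps, Python scripts to look and compute and a shell command to move; the robot and the scene stay as the last step left them, time stands still between calls to the robot, and variables do not carry over. Pictures are saved under pics/ and viewed, and the job is handed in when it is done.

```bash
mkdir -p pics; ls; cat > h.py <<'E'
import numpy as np, cv2, json
from plant import sensors, cams, workorder
def cap(n,f):
    c=cams.capture(n); cv2.imwrite(f'pics/{f}.png',c['image'][:,:,::-1])
    import pickle; pickle.dump(c,open(f'pics/{f}.pkl','wb')); return c
def load(f):
    import pickle; return pickle.load(open(f'pics/{f}.pkl','rb'))
def ray(c,u,v):
    h=c['image'].shape[0]; f=h/2/np.tan(np.radians(c['fov_y'])/2)
    d=np.array([(u-c['cx'])/f,(v-c['cy'])/f,1]); R=np.array(c['rotation']).reshape(3,3) 
    return np.array(c['xyz']),R@d
def onz(c,u,v,z):
    o,d=ray(c,u,v); return o+d*(z-o[2])/d[2]
def proj(c,p):
    h=c['image'].shape[0]; f=h/2/np.tan(np.radians(c['fov_y'])/2)
    R=np.array(c['rotation']).reshape(3,3); q=R.T@(np.array(p)-np.array(c['xyz'])); return q[:2]/q[2]*f+[c['cx'],c['cy']]
E
python3 - <<'E'
from h import *
for n in ['top','side','wrist']:
    c=cap(n,n+'0'); print(n,c['fov_y'],c['cx'],c['cy'],c['xyz'],c['rotation'])
print(sensors.get_state())
E
```

```text
pics
top 43.26315961135583 320.6724775034878 202.95624447052194 [ 0.35774837 -0.03150857  1.28357054] [-1.69246632e+02  6.05694032e-02 -9.13080339e+01]
side 57.054891661932935 323.1550945126289 196.26798125679136 [ 0.63363455 -0.83277729  0.44714107] [-117.00419144    0.40329332    2.32453733]
wrist 62.93958118177385 317.8442293308678 194.4420003558154 [ 0.18310826 -0.65475607  0.38420216] [ 1.62151522e+02 -7.07093348e-02  1.12692801e+02]
{'time_s': 0.15, 'joints': array([-5.08163953e+01,  2.05805340e+01,  6.46028673e-01, -1.05336705e-02,
       -7.01356409e+01, -1.65072350e+01]), 'qd': array([ 0.0171274 , -0.0280814 ,  0.1192874 ,  0.03128144,  0.01748506,
       -0.05782984]), 'joint_torque': array([-1.17339638e-03, -5.83273566e+01,  2.93292618e+01,  7.00132772e+00,
        8.77355633e-03, -1.15846142e-04]), 'tcp_pos': array([ 0.26005004, -0.62250921,  0.22586898]), 'eef_rot': array([  8.47193659,  89.92915794, 121.14472093]), 'contact_force': array([ 0.03091953,  1.56430271, -0.80691593]), 'moment': array([-0.00941517,  0.00258952, -0.01507931]), 'gripper_width': 0.08747464661616522}
```

Rotation is given as rpy.

```bash
python3 - <<'E'
s=open('h.py').read()
s=s.replace("np.array(c['rotation']).reshape(3,3)","RR(c['rotation'])")
s+='''
from scipy.spatial.transform import Rotation as Ro
def RR(e): return Ro.from_euler('xyz',e,degrees=True).as_matrix()
'''
open('h.py','w').write(s)
E
python3 - <<'E'
from h import *
s=sensors.get_state(); print(RR(s['eef_rot']).round(3))
E
```

```text
[[-0.001 -0.923 -0.385]
 [ 0.001 -0.385  0.923]
 [-1.     0.     0.001]]
```

View pics/top0.png

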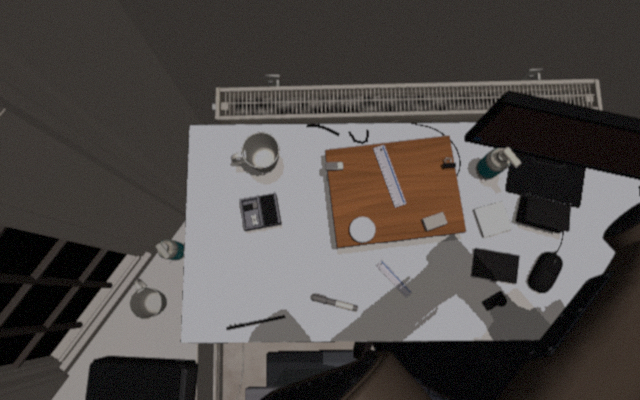

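View pics/side0.png

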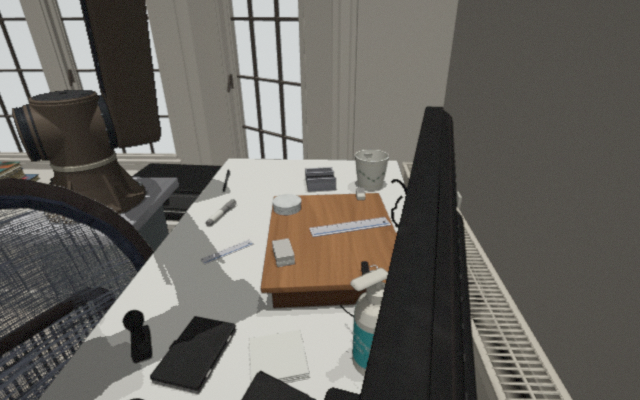

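View pics/wrist0.png

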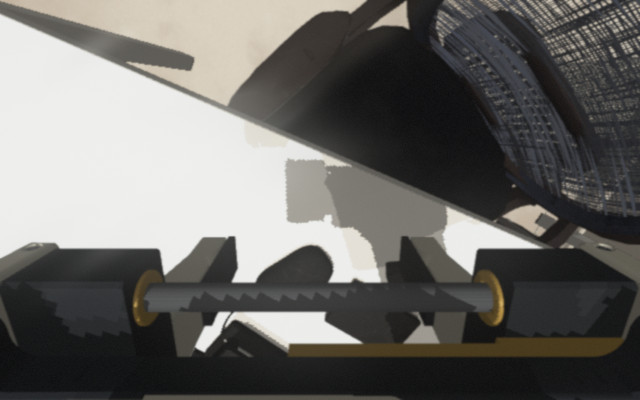

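The top view has the shelf at about (395,190), the large ruler on it from (380,147) to (401,206), the tin at (362,230), the staple box at (435,221), and the rest at (260,212). The small look-alike ruler lies on the desk at (394,278). I'll zoom in.

```bash
python3 - <<'E'
from h import *
c=load('top0'); im=c['image'][:,:,::-1]
cv2.imwrite('pics/z1.png',cv2.resize(im[125:260,310:480],None,fx=4.4,fy=4.4,interpolation=cv2.INTER_CUBIC))
cv2.imwrite('pics/z2.png',cv2.resize(im[125:245,225:300],None,fx=5,fy=5,interpolation=cv2.INTER_CUBIC))
E
```

```text
(no output)
```

View pics/z1.png

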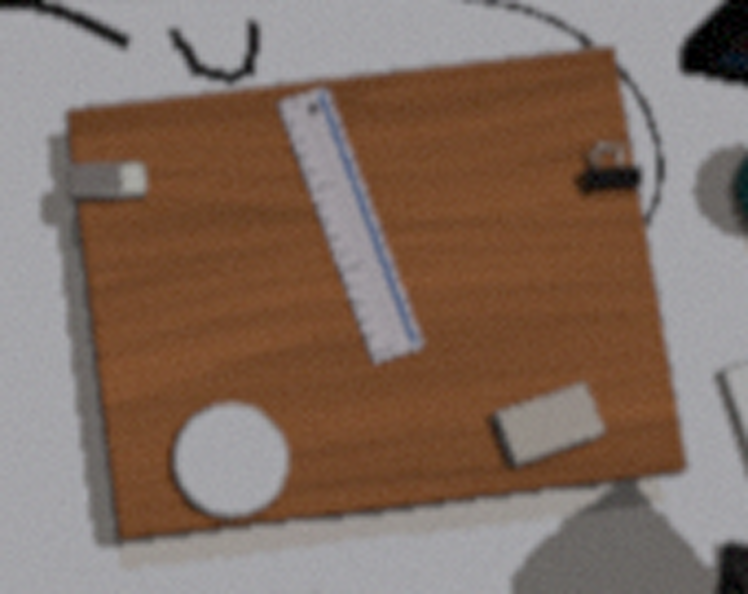

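View pics/z2.png

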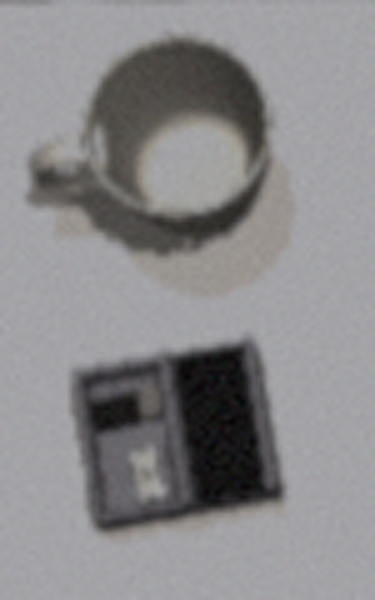

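```bash
cat > m.py <<'E'
from h import *
def rect(c,mask,z,k=None):
    cs,_=cv2.findContours(mask.astype(np.uint8),cv2.RETR_EXTERNAL,cv2.CHAIN_APPROX_NONE)
    a=max(cs,key=cv2.contourArea)[:,0].astype(float)
    P=np.array([onz(c,u,v,z)[:2] for u,v in a]); r=cv2.minAreaRect((P*1000).astype(np.float32)); return P,r
E
python3 - <<'E'
from m import *
c=load('top0'); im=c['image']; hsv=cv2.cvtColor(im,cv2.COLOR_RGB2HSV)
b=((hsv[...,0]<22)&(hsv[...,1]>110)&(hsv[...,2]>50)); b[:, :315]=0;b[:,475:]=0;b[260:]=0;b[:120]=0
P,r=rect(c,b,.06); print('board',r)
ins=np.zeros(b.shape,np.uint8)
cs,_=cv2.findContours(b.astype(np.uint8),cv2.RETR_EXTERNAL,cv2.CHAIN_APPROX_NONE)
cv2.drawContours(ins,[cv2.convexHull(max(cs,key=cv2.contourArea))],-1,1,-1)
o=(ins>0)&~((hsv[...,0]<22)&(hsv[...,1]>90))
n,l,s,ce=cv2.connectedComponentsWithStats(o.astype(np.uint8))
for i in range(1,n):
    if s[i,4]>60:
        for z in ([.063] if True else []):
            P,r=rect(c,l==i,z); print(s[i],ce[i].round(1),r)
k=(im.max(2)<45); k[:,:225]=0;k[:,300:]=0;k[:185]=0;k[240:]=0
n,l,s,ce=cv2.connectedComponentsWithStats(k.astype(np.uint8))
for i in range(1,n):
    if s[i,4]>40: print('blk',s[i],ce[i],rect(c,l==i,.03)[1])
# rest outer
k=(im.max(2)<120); k[:,:238]=0;k[:,290:]=0;k[:190]=0;k[235:]=0
print('rest',rect(c,k,.037)[1], k.sum())
for n,z,pts in [('board',.06,[(70,110),(613,48),(685,468),(122,540)]),('ruler',.0615,[(281,100),(329,90),(424,346),(377,363)])]:
    print(n,[onz(c,(x+.5)/4.4-.5+310,(y+.5)/4.4-.5+125,z)[:2].round(4) for x,y in pts])
E
```

```text
board ((617.693359375, -217.44200134277344), (245.94395446777344, 316.0362854003906), 5.576013565063477)
[373 143  34  65 847] [389.3 175.5] ((656.6740112304688, -207.1600799560547), (163.9638671875, 35.100929260253906), 16.388397216796875)
[443 157  12  11  69] [448.5 162.3] ((687.0010375976562, -358.2030334472656), (27.609542846679688, 24.30112075805664), 82.75337219238281)
[326 161  18  13 143] [334.3 165.7] ((681.0191040039062, -72.89573669433594), (28.433347702026367, 42.26329803466797), 4.7191081047058105)
[422 212  26  19 315] [434.1 221. ] ((538.0272827148438, -312.1431884765625), (33.15031433105469, 57.689056396484375), 17.113279342651367)
[349 216  27  27 578] [362.  229.2] ((522.7094116210938, -134.85609436035156), (63.63948059082031, 63.93070983886719), 88.68199157714844)
blk [260 195  19  31 406] [268.33004926 210.11330049] ((580.8843383789062, 96.36906433105469), (76.08140563964844, 35.422271728515625), 9.591351509094238)
blk [243 204  10   7  49] [247.48979592 207.2244898 ] ((588.9818725585938, 149.58203125), (13.152843475341797, 22.596925735473633), 13.042359352111816)
rest ((575.4391479492188, 117.55126953125), (84.41622924804688, 96.28312683105469), 8.873806953430176) 1207
board [array([ 0.7266, -0.0509]), array([ 0.7564, -0.3643]), array([ 0.5123, -0.3871]), array([ 0.4795, -0.0735])]
ruler [array([ 0.7293, -0.1717]), array([ 0.7346, -0.1995]), array([ 0.5842, -0.2458]), array([ 0.5752, -0.219 ])]
```

```bash
python3 -m handwheel '[0,-4,3.5,-9, 0,-8,7.5,-18, 0,-12.5,11.5,-27, 0,-17,16,-36, 0,-21.5,20,-45, 0,-25.5,24,-54, 0,-29.5,27.5,-63, 0,-33.7,31.5,-72, 0,-33.7,31.5,-81, 0,-33.7,31.5,-84]' 4 40
python3 - <<'E'
from h import *
s=sensors.get_state(); R=RR(s['eef_rot']); p=s['tcp_pos']; print(p,np.degrees(np.arctan2(R[1,2],R[0,2])),s['joints'].round(1)); print(R.T@(np.array([.680,-.202,.075])-p)*100)
E
```

```text
time_s: 1.4
tcp_pos: [0.45, -0.2011, 0.2265]
eef_rot: [-54.9, 90.0, 142.1]
contact_force: [0.4, -0.4, -0.4]
gripper_width: 0.0401
[ 0.44998446 -0.20111243  0.22647541] -163.00873950867552 [ -1.2   3.2 -21.7  -0.  -65.1  18.2]
[ 15.14337181   6.80937085 -21.97357838]
```

```bash
python3 -m handwheel '[0,1.5,-5,0, 0,3.2,-10,0, 1,4.8,-15,0, 3,6,-20,0, 6,6.8,-22,0, 9,6.8,-22,0, 12,6.8,-22,0, 14,6.8,-22,0, 15,6.8,-22,0, 15,6.8,-22,0]'
python3 - <<'E'
from h import *
s=sensors.get_state(); R=RR(s['eef_rot']); p=s['tcp_pos']; print(p,np.degrees(np.arctan2(R[1,2],R[0,2])),s['joints'].round(1)); print(R.T@(np.array([.680,-.202,.063])-p)*100,s['contact_force'])
cap('side','s1');c=cap('top','t1'); cv2.imwrite('pics/t1z.png',cv2.resize(c['image'][100:270,280:500,::-1],None,fx=3,fy=3))
E
```

```text
time_s: 2.65
tcp_pos: [0.6796, -0.2042, 0.0759]
eef_rot: [-18.5, 89.9, 178.2]
contact_force: [-0.5, -0.0, 0.2]
gripper_width: 0.0397
[ 0.6796391  -0.20422215  0.07594541] -163.32406304278473 [ -1.   30.2  -4.5  -0.  -55.3  17.7]
[ 1.29450159 -0.20197778 -0.0999381 ] [-0.48872855 -0.00774296  0.22406744]
```

View pics/s1.png

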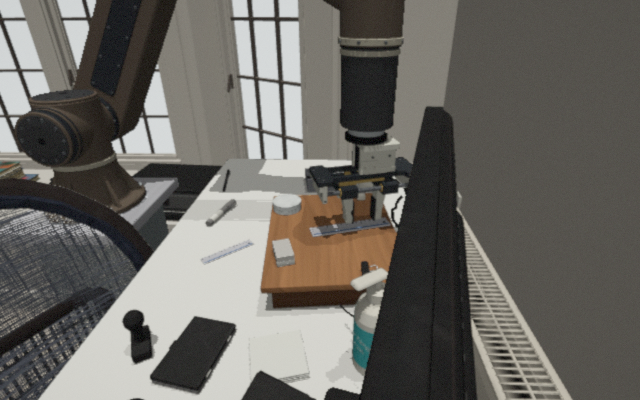

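View pics/t1z.png

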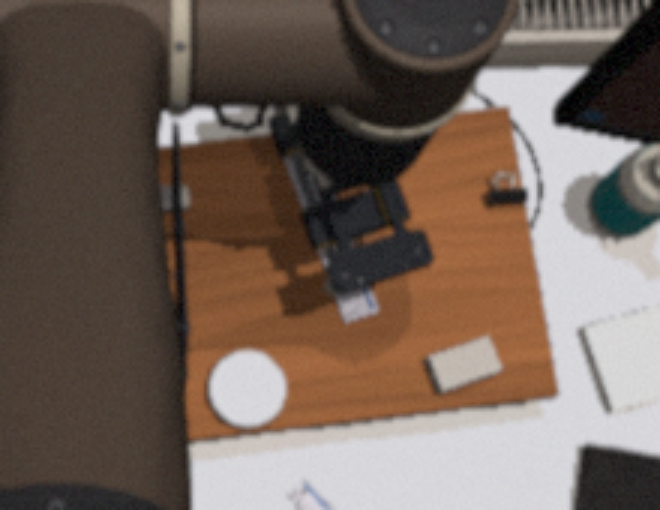

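The fingertips hang right over the ruler (side view at (348,215) and (377,215)). I'll go down to make contact.

```bash
python3 -m handwheel '[0.5,-0.2,-0.1,0, 0.8,-0.2,-0.1,0, 1,-0.2,-0.1,0, 1.1,-0.2,-0.1,0, 1.2,-0.2,-0.1,0, 1.25,-0.2,-0.1,0, 1.3,-0.2,-0.1,0, 1.35,-0.2,-0.1,0, 1.35,-0.2,-0.1,0, 1.35,-0.2,-0.1,0]'
```

```text
time_s: 4.0
tcp_pos: [0.6805, -0.2021, 0.0634]
eef_rot: [145.5, 90.0, -17.9]
contact_force: [-1.4, 1.2, 3.1]
gripper_width: 0.0397
```

```bash
python3 -m handwheel '[0.05,0,0,0, 0.1,0,0,0, 0.1,0,0,0, 0.1,0,0,0, 0.1,0,0,0, 0.1,0,0,0, 0.1,0,0,0, 0.1,0,0,0, 0.1,0,0,0, 0.1,0,0,0]'
```

```text
time_s: 5.25
tcp_pos: [0.6808, -0.2022, 0.0633]
eef_rot: [140.1, 89.9, -23.2]
contact_force: [-1.9, 0.1, 9.3]
gripper_width: 0.0399
```

```bash
python3 -m handwheel '[0.1,0,0,0, 0.1,-0.05,0.25,0, 0.1,-0.15,0.75,0, 0.1,-0.27,1.35,0, 0.1,-0.39,2,0, 0.1,-0.51,2.6,0, 0.1,-0.63,3.25,0, 0.1,-0.76,3.9,0, 0.1,-0.76,3.9,0, 0.1,-0.76,3.9,0]'
python3 - <<'E'
from h import *
cap('side','s2');c=cap('top','t2'); cv2.imwrite('pics/t2z.png',cv2.resize(c['image'][100:270,280:500,::-1],None,fx=3,fy=3))
E
```

```text
time_s: 6.5
tcp_pos: [0.6427, -0.2064, 0.0633]
eef_rot: [147.0, 89.8, -16.2]
contact_force: [0.3, 1.1, 11.8]
gripper_width: 0.0396
```

View pics/t2z.png

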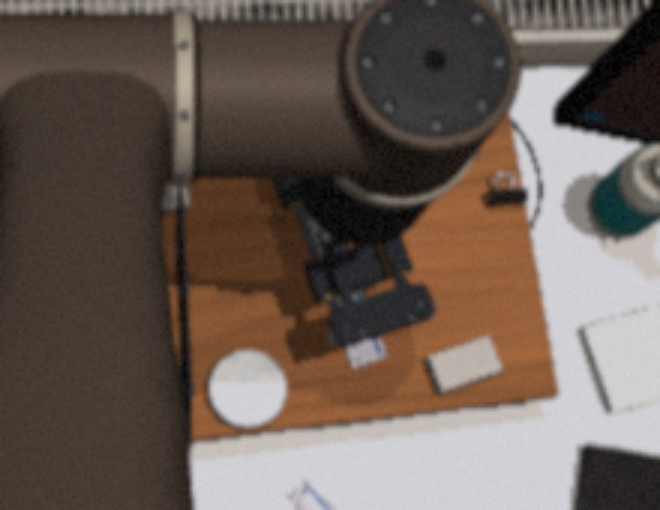

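View pics/s2.png

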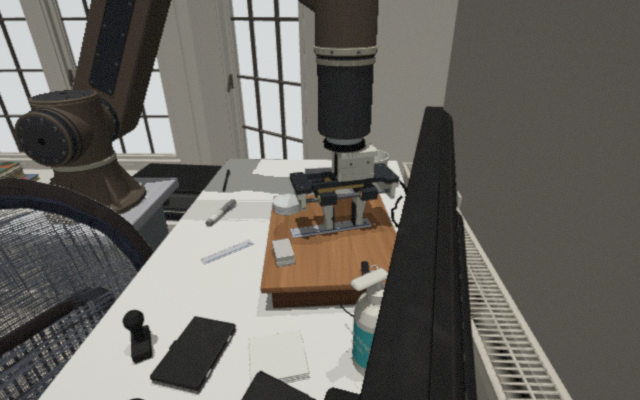

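The ruler follows: its near end moved from zoom (360,315) to (367,360), about 38 mm. I'll keep dragging.

```bash
python3 -m handwheel '[0.03,-0.06,0.3,0, 0.03,-0.17,0.9,0, 0.03,-0.3,1.6,0, 0.03,-0.45,2.3,0, 0.03,-0.6,3,0, 0.03,-0.73,3.7,0, 0.03,-0.86,4.4,0, 0.03,-1,5.1,0, 0.03,-1.1,5.7,0, 0.03,-1.15,5.9,0]'
python3 - <<'E'
from h import *
cap('side','s3');c=cap('top','t3'); cv2.imwrite('pics/t3z.png',cv2.resize(c['image'][100:270,280:500,::-1],None,fx=3,fy=3))
E
```

```text
time_s: 7.85
tcp_pos: [0.5841, -0.2123, 0.0634]
eef_rot: [150.9, 89.6, -12.3]
contact_force: [3.0, 0.4, 10.4]
gripper_width: 0.0401
```

View pics/t3z.png

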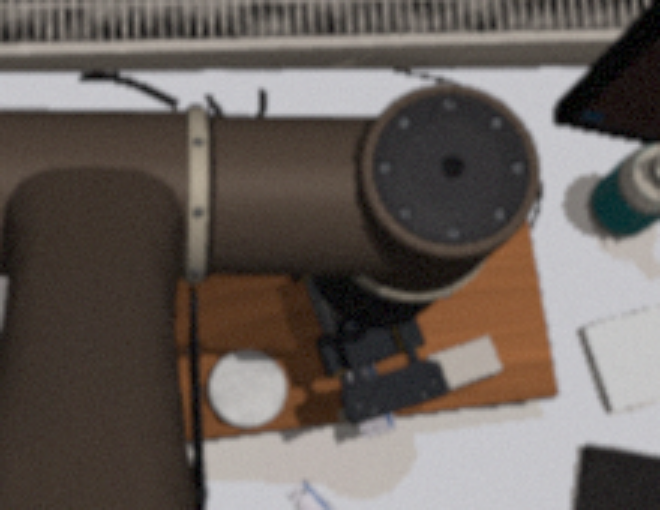

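View pics/s3.png

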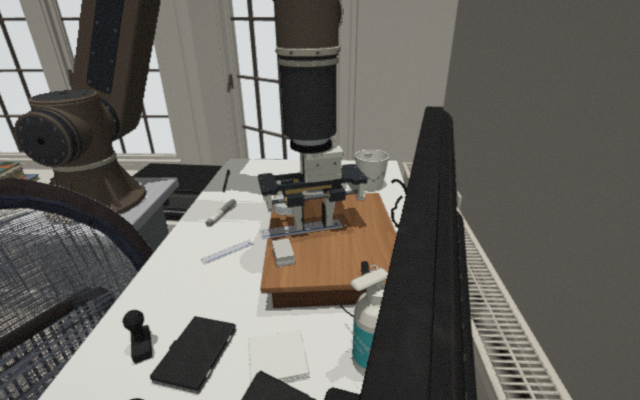

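```bash
python3 -m handwheel '[0.03,-0.06,0.3,0, 0.03,-0.17,0.9,0, 0.03,-0.3,1.5,0, 0.03,-0.41,2.1,0, 0.03,-0.53,2.7,0, 0.03,-0.65,3.3,0, 0.03,-0.74,3.8,0, 0.03,-0.78,4,0, 0.03,-0.78,4,0, 0.03,-0.78,4,0]'
python3 - <<'E'
from h import *
cap('side','s4');c=cap('top','t4'); cv2.imwrite('pics/t4z.png',cv2.resize(c['image'][180:270,330:480,::-1],None,fx=5,fy=5))
s=sensors.get_state(); R=RR(s['eef_rot']); p=s['tcp_pos']; print(p,np.degrees(np.arctan2(R[1,2],R[0,2])),s['joints'].round(1))
E
```

```text
time_s: 9.2
tcp_pos: [0.5441, -0.2164, 0.0633]
eef_rot: [149.2, 89.6, -14.0]
contact_force: [2.7, 0.9, 13.7]
gripper_width: 0.0398
[ 0.54415012 -0.21644726  0.06332895] -163.22627797824902 [ -2.5  20.9 -22.7   0.1 -46.   19.2]
```

View pics/t4z.png

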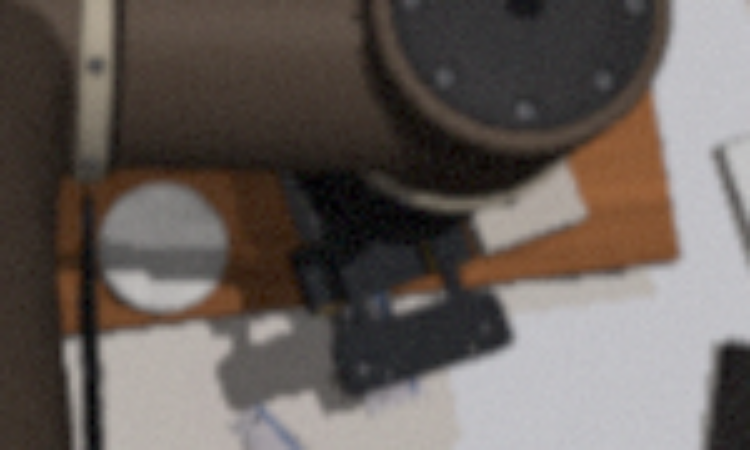

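View pics/s4.png

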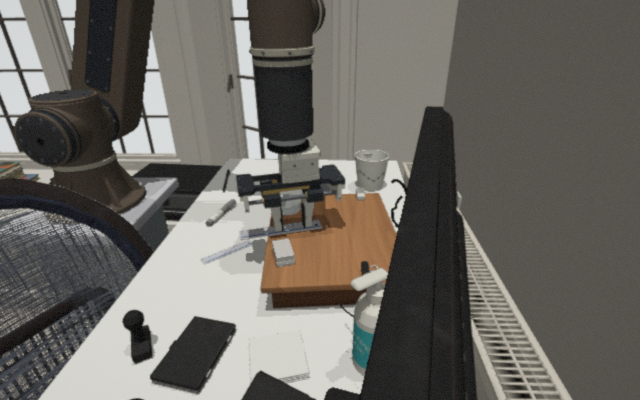

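Now I'll lift clear and swing aside while turning the jaws back across the ruler, so I can measure again.

```bash
python3 -m handwheel '[-1,0,0,0, -5,0,0,0, -9,-2,0,10, -12,-6,0.5,20, -12,-10,1,30, -12,-14,1,40, -12,-18,1,50, -12,-21,1,60, -12,-21,1,70, -12,-21,1,80]'
python3 - <<'E'
from h import *
cap('side','s5');cap('wrist','w5');c=cap('top','t5'); cv2.imwrite('pics/t5z.png',cv2.resize(c['image'][130:270,320:480,::-1],None,fx=4.5,fy=4.5,interpolation=cv2.INTER_CUBIC))
s=sensors.get_state(); R=RR(s['eef_rot']); p=s['tcp_pos']; print(p,np.degrees(np.arctan2(R[1,2],R[0,2])),s['joints'].round(1))
E
```

```text
time_s: 10.55
tcp_pos: [0.47, -0.0171, 0.1805]
eef_rot: [44.2, 90.0, 160.6]
contact_force: [0.6, 0.5, 0.3]
gripper_width: 0.0399
[ 0.47025009 -0.01756192  0.18039327] 116.84781222460704 [ 21.9   3.2 -28.1  -0.  -58.7 -85. ]
```

View pics/t5z.png

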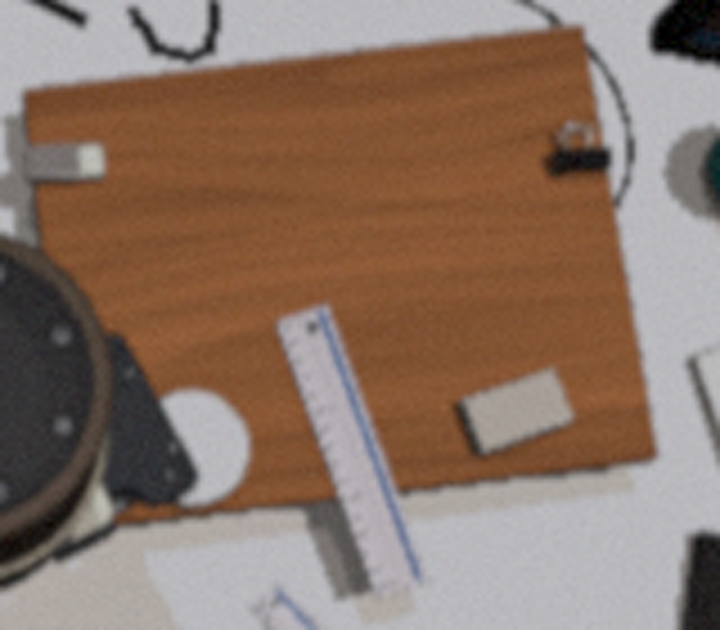

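View pics/s5.png

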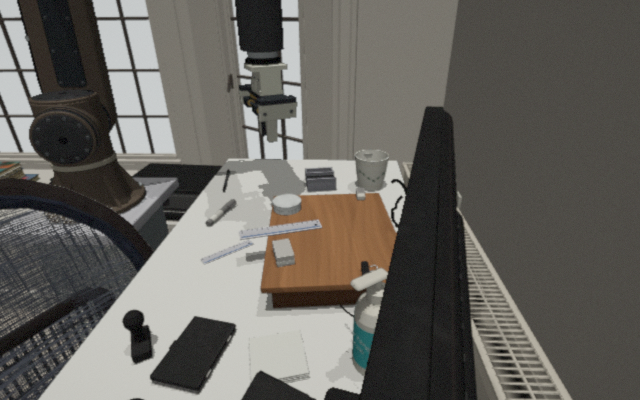

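View pics/w5.png

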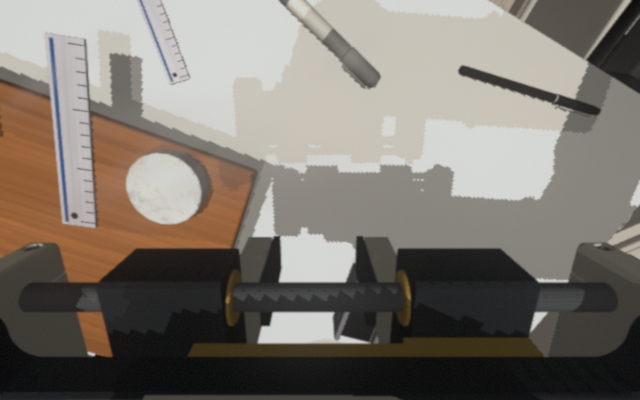

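The wrist view shows the whole ruler sticking out past the edge, with corners at (47,34), (84,39), (96,227) and (63,224). In the top zoom its corners are about (277,320), (326,304), (421,578) and (370,590).

```bash
python3 - <<'E'
from h import *
def rep(n,a):
    a=np.array(a); # far1 far2 near2 near1
    far=(a[0]+a[1])/2; near=(a[2]+a[3])/2; d=far-near
    print(n,'far',far[:2].round(4),'near',near[:2].round(4),'L',np.linalg.norm(d).round(4),'yaw',np.degrees(np.arctan2(d[1],d[0])).round(2),'W',np.linalg.norm(a[0]-a[1]).round(4),np.linalg.norm(a[2]-a[3]).round(4),'g',(near+d/np.linalg.norm(d)*.027)[:2].round(4))
c=load('t5'); rep('top',[onz(c,(x+.5)/4.5-.5+320,(y+.5)/4.5-.5+130,.063) for x,y in [(277,320),(326,304),(421,578),(370,590)]])
w=load('w5'); rep('wr',[onz(w,*p,.063) for p in [(63,224),(96,227),(84,39),(47,34)]])
E
```

```text
top far [ 0.5959 -0.1984] near [ 0.4462 -0.2417] L 0.1558 yaw 16.15 W 0.0285 0.0283 g [ 0.4721 -0.2342]
wr far [ 0.597 -0.198] near [ 0.4449 -0.2447] L 0.1591 yaw 17.1 W 0.0297 0.0278 g [ 0.4707 -0.2368]
```

```bash
python3 - <<'E'
from h import *
s=sensors.get_state(); R=RR(s['eef_rot']); p=s['tcp_pos']; print(R.T@(np.array([.470,-.236,.0465])-p)*100)
E
```

```text
[ 13.38794952   9.88259169 -19.48137166]
```

```bash
python3 -m handwheel '[0,1.5,-3,2, 0,3.5,-7,5, 0,5.5,-11,8, 1,7.5,-15,10, 3,9.2,-18,10, 5,9.9,-19.5,10, 6,9.9,-19.5,10, 7,9.9,-19.5,10, 7,9.9,-19.5,10, 7,9.9,-19.5,10]' 5 40
python3 - <<'E'
from h import *
cap('side','s6');cap('wrist','w6')
s=sensors.get_state(); R=RR(s['eef_rot']); p=s['tcp_pos']; print(p,np.degrees(np.arctan2(R[1,2],R[0,2])),R.T@(np.array([.470,-.236,.0465])-p)*100)
E
```

```text
time_s: 11.95
tcp_pos: [0.4702, -0.2358, 0.1111]
eef_rot: [-120.5, 89.9, -13.8]
contact_force: [0.5, -0.3, 0.2]
gripper_width: 0.0502
[ 0.47020968 -0.23591848  0.11115597] 106.7383575833558 [6.46556882e+00 2.95191943e-02 1.66725028e-03]
```

View pics/w6.png

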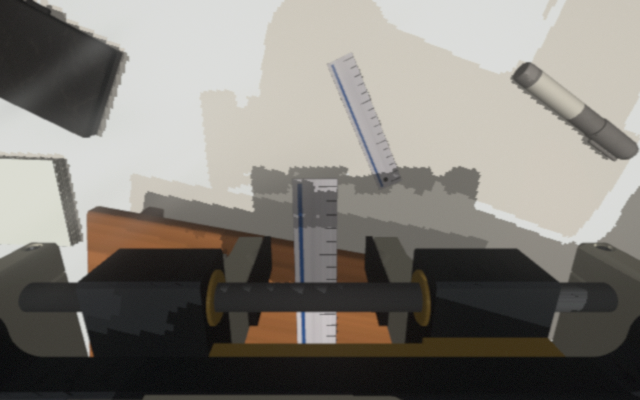

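View pics/s6.png

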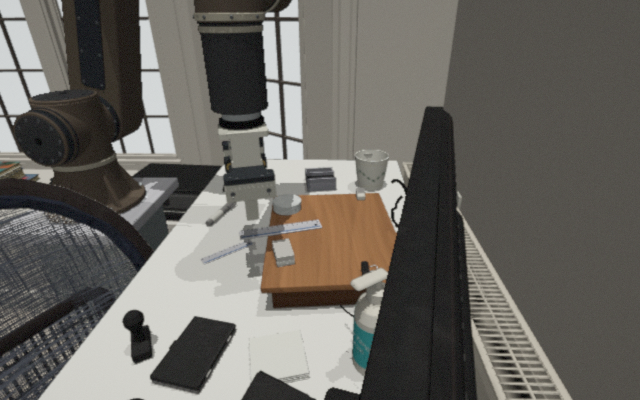

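The ruler (wrist columns 295–337) is centred between the fingers and parallel to the pads. I'll go down and close.

```bash
python3 -m handwheel '[1.5,0,0,0, 3,0,0,0, 4.5,0,0,0, 5.5,0,0,0, 6.2,0,0,0, 6.4,0,0,0, 6.4,0,0,0, 6.4,0,0,0, 6.4,0,0,0, 6.4,0,0,0]'
python3 -m handwheel '[0,0,0,0, 0,0,0,0, 0,0,0,0, 0,0,0,0, 0,0,0,0, 0,0,0,0, 0,0,0,0, 0,0,0,0, 0,0,0,0, 0,0,0,0]' 2 40
python3 - <<'E'
from h import *
cap('side','s7');cap('wrist','w7')
E
```

```text
time_s: 13.3
tcp_pos: [0.4699, -0.2363, 0.0467]
eef_rot: [-113.6, 90.0, -6.9]
contact_force: [0.5, 0.9, -0.6]
gripper_width: 0.0497
time_s: 14.55
tcp_pos: [0.4697, -0.2363, 0.0465]
eef_rot: [-96.4, 90.0, 10.3]
contact_force: [0.4, 0.2, 0.2]
gripper_width: 0.0285
```

View pics/w7.png

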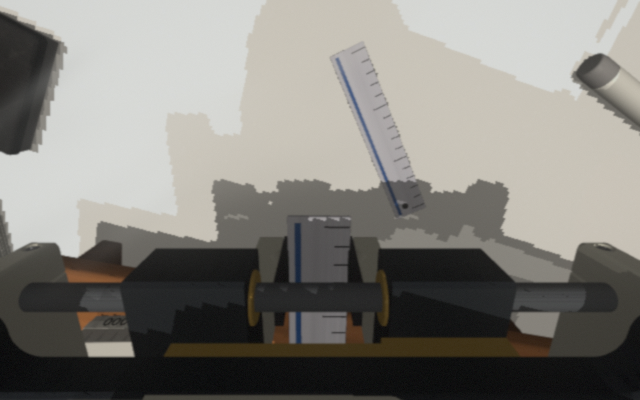

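View pics/s7.png

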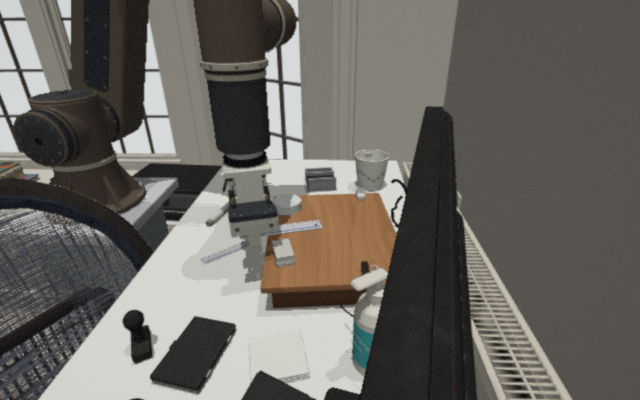

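```bash
python3 -m handwheel '[-0.3,0,0,0, -1,0,0,0, -2,0,0,0, -3.2,0,0,0, -4.5,0,0,0, -6,0,0,0, -7.5,0,0,0, -8.5,0,0,0, -9,0,0,0, -9,0,0,0]'
python3 - <<'E'
from h import *
cap('side','s8');c=cap('top','t8'); cv2.imwrite('pics/t8z.png',cv2.resize(c['image'][150:290,320:480,::-1],None,fx=4.5,fy=4.5,interpolation=cv2.INTER_CUBIC))
s=sensors.get_state(); R=RR(s['eef_rot']); p=s['tcp_pos']; print(p,np.degrees(np.arctan2(R[1,2],R[0,2])),s['joints'].round(1))
E
```

```text
time_s: 15.9
tcp_pos: [0.4697, -0.2362, 0.1366]
eef_rot: [-95.6, 90.0, 11.1]
contact_force: [0.4, 0.2, -0.1]
gripper_width: 0.0286
[ 0.46938429 -0.23616227  0.13602286] 106.67184256070205 [ -5.3  11.1 -25.2  -0.  -53.7 -68. ]
```

View pics/s8.png

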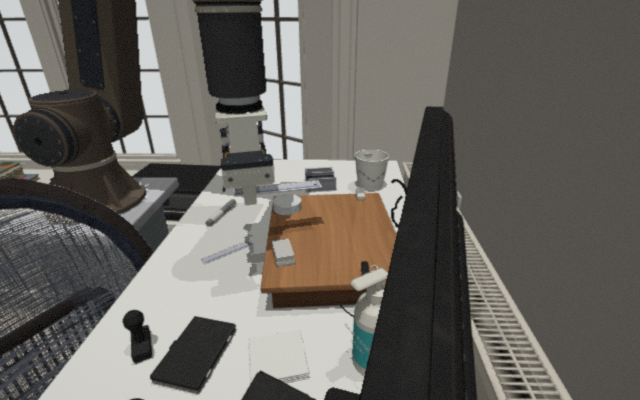

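View pics/t8z.png

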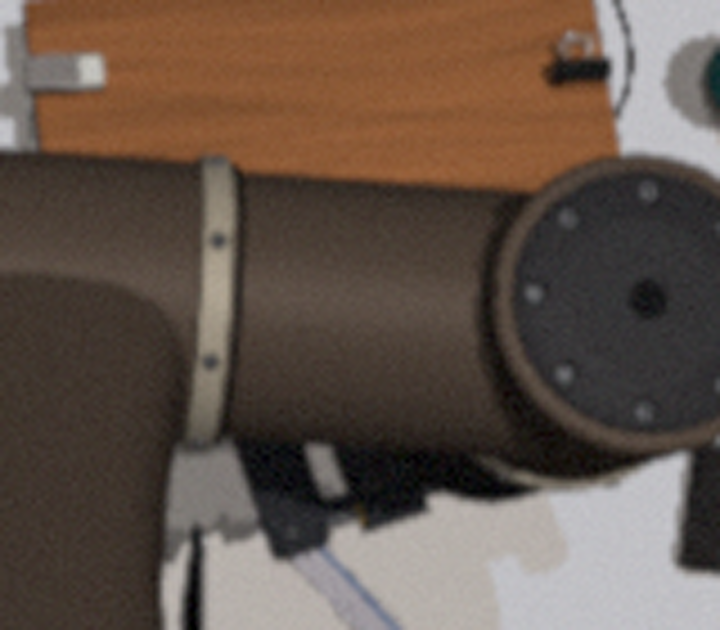

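Lifted, and the side view shows the ruler level at (290,186). Next I'll refine the rest pose from the top image and cross-check it in the side view.

```bash
python3 - <<'E'
from h import *
yaw=np.radians(9.3); o=np.array([.580,.096])
def W(x,y,z): return [o[0]+x*np.cos(yaw)-y*np.sin(yaw),o[1]+x*np.sin(yaw)+y*np.cos(yaw),z]
for f,(x0,x1,y0,y1),s in [('s8',(295,350,160,200),14),('t5',(235,290,185,240),10),('top0',(235,290,185,240),10)]:
    c=load(f); im=cv2.resize(c['image'][y0:y1,x0:x1,::-1],None,fx=s,fy=s,interpolation=cv2.INTER_CUBIC)
    for P,col in [([W(-.04,-.019,.03),W(.04,-.019,.03),W(.04,.019,.03),W(-.04,.019,.03)],(0,0,255)),([W(-.04,-.025,.04),W(.04,-.025,.04),W(.04,.025,.04),W(-.04,.025,.04)],(0,255,0))]:
        q=np.array([(proj(c,p)-[x0,y0]+.5)*s for p in P]).astype(int); cv2.polylines(im,[q],True,col,1)
    cv2.imwrite(f'pics/r_{f}.png',im)
E
```

```text
(no output)
```

View pics/r_s8.png

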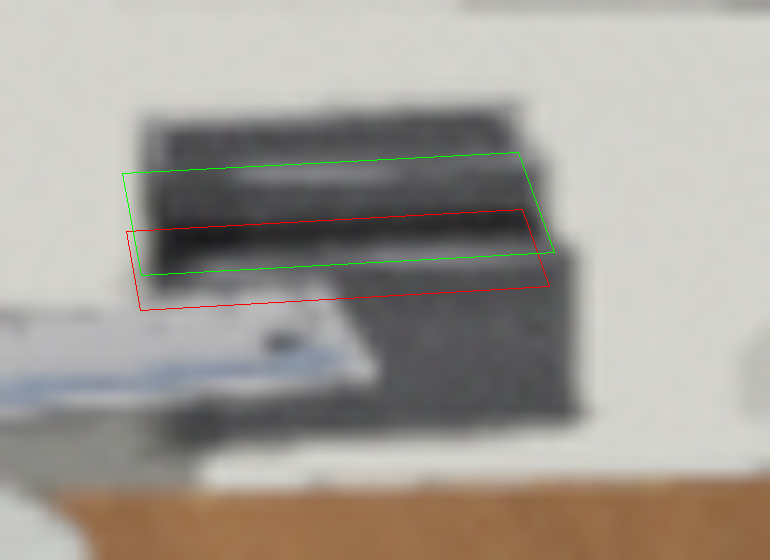

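View pics/r_top0.png

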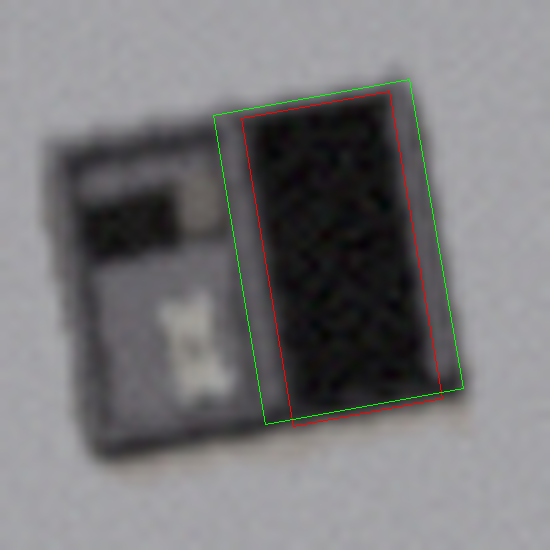

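```bash
python3 - <<'E'
from h import *
c=load('top0')
for x,y,z in [(180,245,0),(180,212,.095),(180,40,.095),(170,250,0)]: print(onz(c,x/5+225,y/5+125,z))
s=sensors.get_state(); R=RR(s['eef_rot']); p=s['tcp_pos']
for t in ([.5228,.0868,.136],[.5228,.0868,.055],[.5228,.0868,.0165]): print((R.T@(np.array(t)-p)*100).round(2))
E
```

```text
[0.68227347 0.118791   0.        ]
[0.67477511 0.10765452 0.095     ]
[0.7622475  0.10758857 0.095     ]
[0.67969905 0.12402932 0.        ]
[ 1.000e-02 -1.438e+01  2.941e+01]
[  8.11 -14.39  29.4 ]
[ 11.96 -14.39  29.4 ]
```

```bash
python3 -m handwheel '[0,-0.7,1.5,0.5, 0,-2,4.2,1.5, 0,-4,8,2.5, 0,-6,12.2,3.5, 0,-8,16.5,4.5, 0,-10,20.5,5.5, 0,-12,24.5,6.5, 0,-13.5,27.5,7.2, 0,-14.2,29,7.4, 0,-14.4,29.4,7.4]' 
python3 - <<'E'
from h import *
c=cap('side','s9'); cv2.imwrite('pics/s9z.png',cv2.resize(c['image'][90:210,230:400,::-1],None,fx=4.5,fy=4.5,interpolation=cv2.INTER_CUBIC))
c=cap('top','t9'); cv2.imwrite('pics/t9z.png',cv2.resize(c['image'][130:270,210:370,::-1],None,fx=4.2,fy=4.2,interpolation=cv2.INTER_CUBIC))
s=sensors.get_state(); R=RR(s['eef_rot']); p=s['tcp_pos']; print(p,np.degrees(np.arctan2(R[1,2],R[0,2])),s['joints'].round(1),(R.T@(np.array([.5228,.0868,.0165])-p)*100).round(2))
E
```

```text
time_s: 17.25
tcp_pos: [0.523, 0.0871, 0.136]
eef_rot: [107.4, 89.9, -153.2]
contact_force: [-0.3, 0.2, -0.4]
gripper_width: 0.0289
[0.52297925 0.08631144 0.13613686] 99.28772201724163 [  30.6   11.6  -24.7   -0.   -53.8 -111.3] [11.96  0.    0.05]
```

View pics/s9z.png

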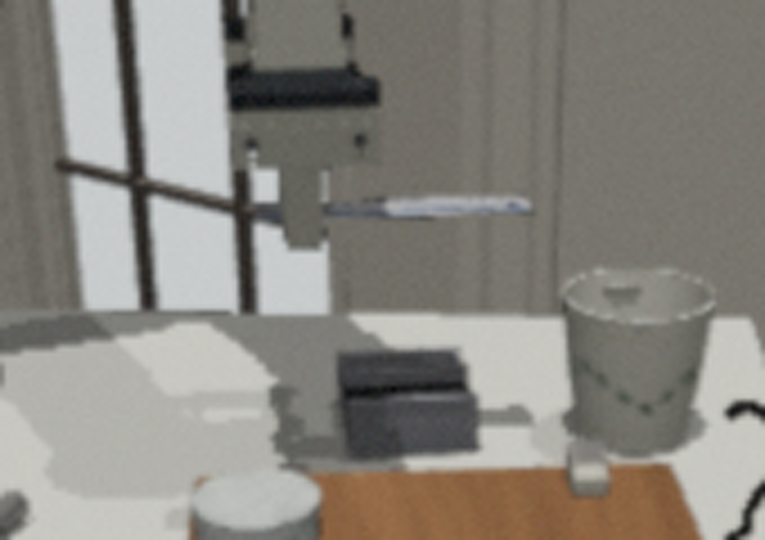

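View pics/t9z.png

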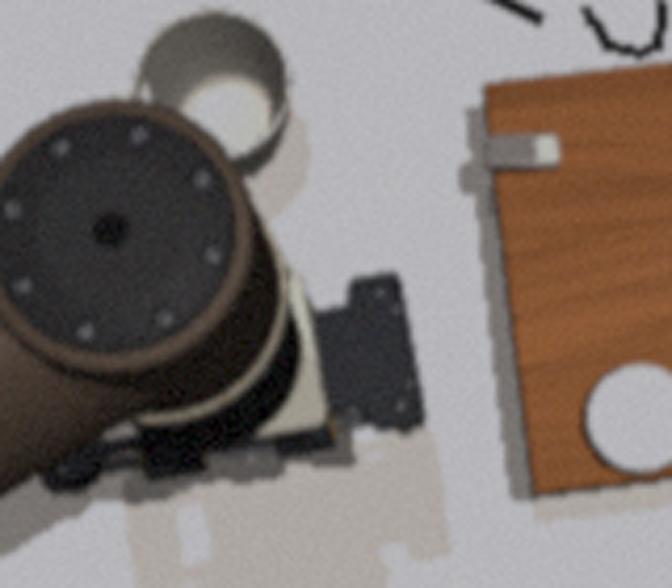

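The side view shows the ruler level, with its far end at (530,205) short of the mug rim at (565,285), and the finger's right edge (325) short of the rest (340). I'll descend to just above the walls and look.

```bash
python3 -m handwheel '[1,0,0,0, 2.5,0,0,0, 4,0,0,0, 5.5,0,0,0, 6.8,0,0,0, 7.8,0,0,0, 8.3,0,0,0, 8.3,0,0,0, 8.3,0,0,0, 8.3,0,0,0]' 
python3 - <<'E'
from h import *
c=cap('side','s10'); cv2.imwrite('pics/s10z.png',cv2.resize(c['image'][110:210,270:400,::-1],None,fx=6,fy=6,interpolation=cv2.INTER_CUBIC))
E
```

```text
time_s: 18.6
tcp_pos: [0.5235, 0.0869, 0.0539]
eef_rot: [-71.3, 89.9, 28.0]
contact_force: [1.1, -0.2, -0.7]
gripper_width: 0.0286
```

View pics/s10z.png

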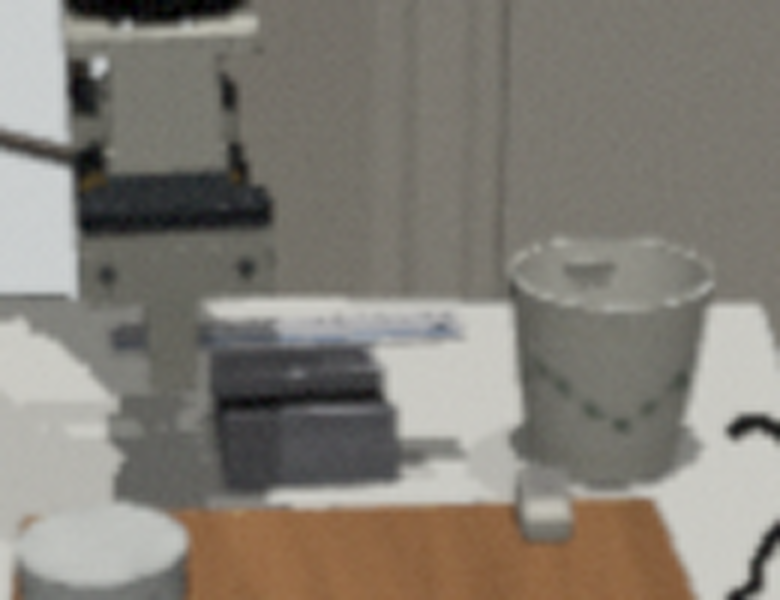

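```bash
python3 -m handwheel '[0.5,0,0,0, 1,0,0,0, 1.4,0,0,0, 1.8,0,0,0, 2.1,0,0,0, 2.4,0,0,0, 2.7,0,0,0, 2.9,0,0,0, 3.1,0,0,0, 3.1,0,0,0]' 
python3 - <<'E'
from h import *
c=cap('side','s11'); cv2.imwrite('pics/s11z.png',cv2.resize(c['image'][110:210,270:400,::-1],None,fx=6,fy=6,interpolation=cv2.INTER_CUBIC))
E
```

```text
time_s: 19.9
tcp_pos: [0.5232, 0.0867, 0.0224]
eef_rot: [118.5, 90.0, -142.2]
contact_force: [0.2, 0.5, -1.1]
gripper_width: 0.0285
```

View pics/s11z.png

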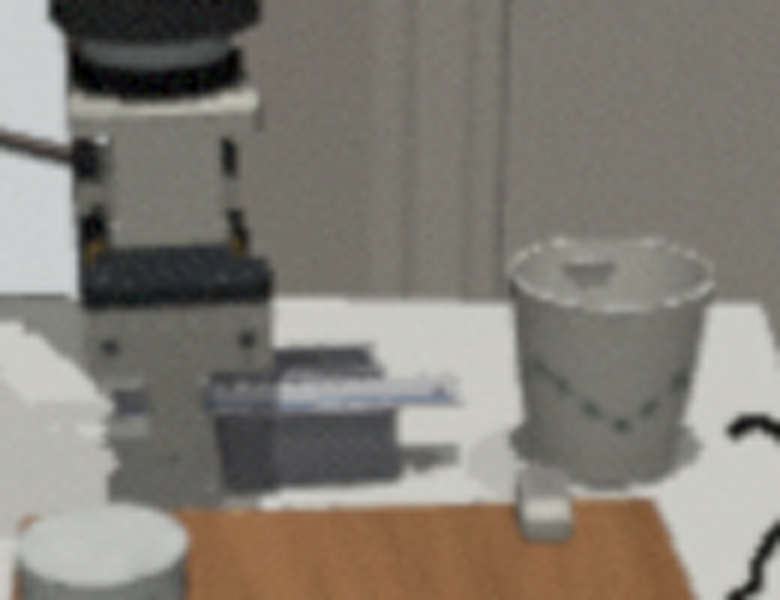

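```bash
python3 -m handwheel '[0.1,0,0,0, 0.2,0,0,0, 0.3,0,0,0, 0.4,0,0,0, 0.45,0,0,0, 0.5,0,0,0, 0.55,0,0,0, 0.55,0,0,0, 0.55,0,0,0, 0.55,0,0,0]' 
python3 - <<'E'
from h import *
c=cap('side','s12'); cv2.imwrite('pics/s12z.png',cv2.resize(c['image'][110:210,270:400,::-1],None,fx=6,fy=6,interpolation=cv2.INTER_CUBIC))
E
```

```text
time_s: 21.2
tcp_pos: [0.5233, 0.0867, 0.017]
eef_rot: [-81.9, 90.0, 17.4]
contact_force: [-0.6, 0.5, -0.9]
gripper_width: 0.0284
```

View pics/s12z.png

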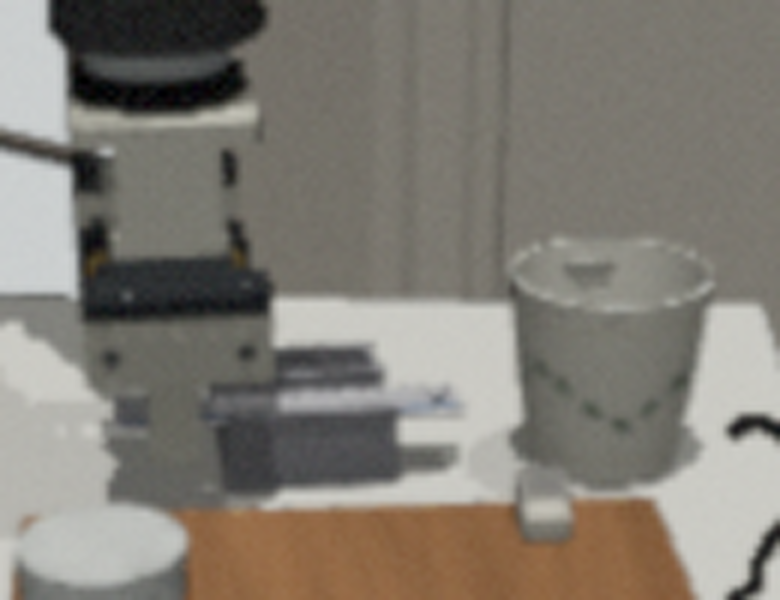

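The blue line now disappears behind the near wall at (340,412), so the ruler is inside the channel. I'll make the final touch-down, then release.

```bash
python3 -m handwheel '[0.05,0,0,0, 0.1,0,0,0, 0.15,0,0,0, 0.15,0,0,0, 0.15,0,0,0, 0.15,0,0,0, 0.15,0,0,0, 0.15,0,0,0, 0.15,0,0,0, 0.15,0,0,0]'
```

```text
time_s: 22.5
tcp_pos: [0.5233, 0.0867, 0.0156]
eef_rot: [-78.1, 90.0, 21.1]
contact_force: [-2.0, 0.1, 5.1]
gripper_width: 0.0285
```

```bash
python3 -m handwheel '[0,0,0,0, 0,0,0,0, 0,0,0,0, 0,0,0,0, 0,0,0,0, 0,0,0,0, 0,0,0,0, 0,0,0,0, 0,0,0,0, 0,0,0,0]' 5 20
python3 -m handwheel '[-0.5,0,0,0, -2,0,0,0, -5,0,0,0, -9,0,0,0, -14,0,0,0, -16,3,-4,0, -16,6,-9,0, -16,8,-14,0, -16,8,-19,0, -16,8,-20,0]'
python3 - <<'E'
from h import *
c=cap('side','s13'); cv2.imwrite('pics/s13z.png',cv2.resize(c['image'][110:210,270:400,::-1],None,fx=6,fy=6,interpolation=cv2.INTER_CUBIC))
c=cap('top','t13'); cv2.imwrite('pics/t13z.png',cv2.resize(c['image'][130:250,210:350,::-1],None,fx=5,fy=5,interpolation=cv2.INTER_CUBIC))
E
```

```text
time_s: 23.75
tcp_pos: [0.5232, 0.0867, 0.0155]
eef_rot: [51.2, 90.0, 150.5]
contact_force: [0.9, -0.2, 0.2]
gripper_width: 0.05
time_s: 25.0
tcp_pos: [0.4765, -0.1259, 0.1767]
eef_rot: [-103.2, 89.9, -4.0]
contact_force: [-0.5, 0.8, 1.0]
gripper_width: 0.05
```

View pics/s13z.png

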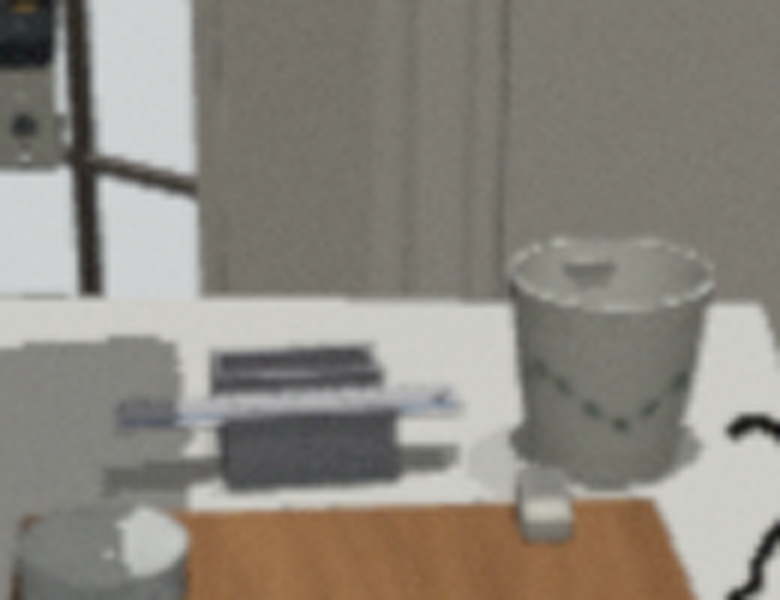

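View pics/t13z.png

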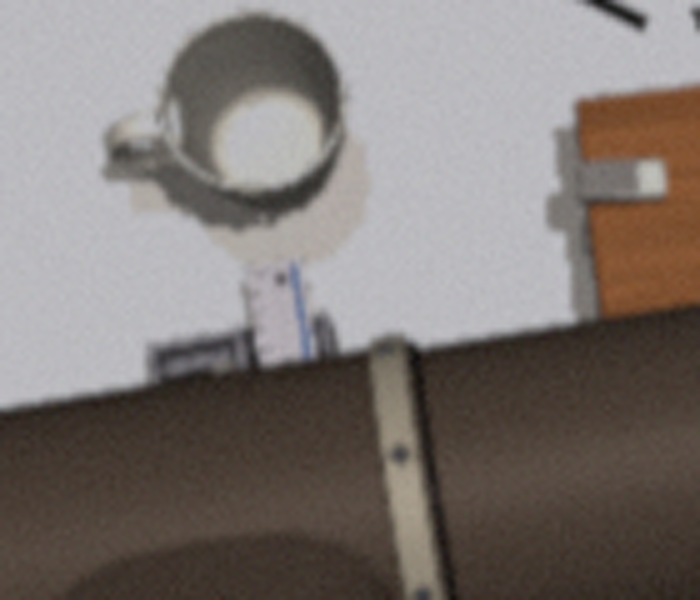

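```bash
python3 -m handwheel '[0,0,-3,0, 0,0,-7,0, 0,0,-11,0, 0,0,-15,0, 0,0,-19,0, 0,0,-23,0, 0,0,-25,0, 0,0,-25,0, 0,0,-25,0, 0,0,-25,0]'
python3 - <<'E'
from h import *
c=cap('top','t14'); cv2.imwrite('pics/t14z.png',cv2.resize(c['image'][130:270,210:350,::-1],None,fx=4.2,fy=4.2,interpolation=cv2.INTER_CUBIC))
E
```

```text
time_s: 26.35
tcp_pos: [0.517, -0.3692, 0.1759]
eef_rot: [-95.3, 90.0, 4.0]
contact_force: [-0.3, -0.1, -0.8]
gripper_width: 0.0501
```

View pics/t14z.png

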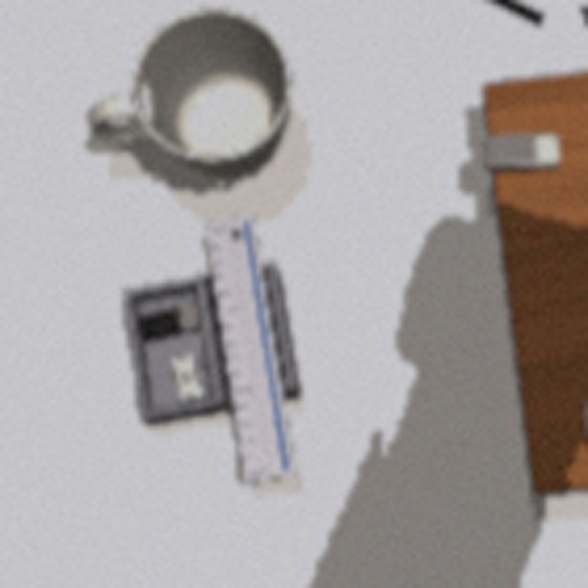

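View pics/t14.png

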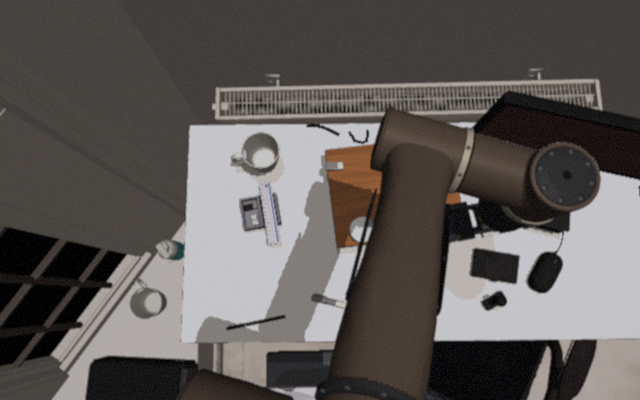

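```bash
python3 - <<'E'
from h import *
c=load('t14')
yaw=np.radians(9.3); o=np.array([.581,.0965]);ax=np.array([np.cos(yaw),np.sin(yaw)]);ay=np.array([-ax[1],ax[0]])
a=[onz(c,(x+.5)/4.2-.5+210,(y+.5)/4.2-.5+130,.033)[:2] for x,y in [(205,228),(250,220),(290,475),(243,485)]]
m=np.mean(a,0)-o; d=(a[0]+a[1]-a[2]-a[3])/2; print('mid local',m@ax,m@ay,'yaw',np.degrees(np.arctan2(d[1],d[0])),np.linalg.norm(d), [((p-o)@ax,(p-o)@ay) for p in a])
x0,y0=235,175; s=8
im=cv2.resize(c['image'][y0:250,x0:300,::-1],None,fx=s,fy=s,interpolation=cv2.INTER_CUBIC)
cv2.imwrite('pics/t14y.png',im)
c=load('s13');cv2.imwrite('pics/s13y.png',cv2.resize(c['image'][160:200,285:355,::-1],None,fx=11,fy=11,interpolation=cv2.INTER_CUBIC))
E
```

```text
mid local -0.008549137725435274 0.0013527345909754125 yaw 8.318230264279306 0.15762667549516496 [(np.float64(0.07031301814953245), np.float64(0.013802112948082835)), (np.float64(0.0701922419078032), np.float64(-0.013797462710763217)), (np.float64(-0.0869877604577477), np.float64(-0.011464249927328144)), (np.float64(-0.08771405050132872), np.float64(0.016870538053910138))]
```

View pics/t14y.png

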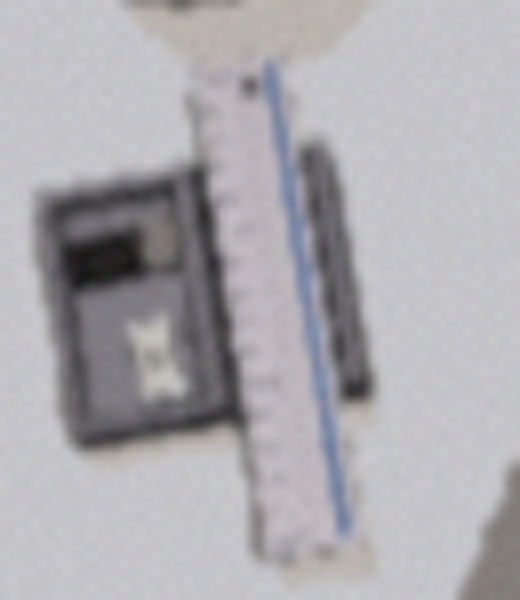

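View pics/s13y.png

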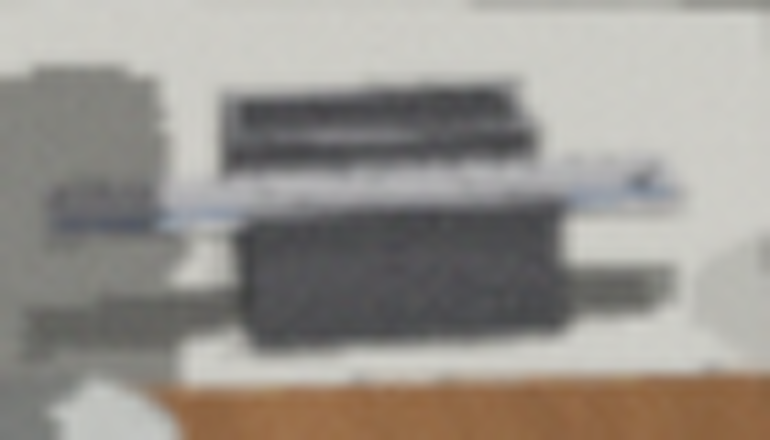

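The ruler lies between both channel walls, with dark floor strips showing on each side. Its middle is about 9 mm off lengthwise and 1 mm crosswise, and it is about 1° off the channel. The near wall hides its lower edge, so it is down on the floor. I'm handing in the job.

```bash
python3 - <<'E'
from h import *
workorder.close_job(); print(sensors.get_state()['time_s'])
E
```

```text
the job is handed in; nothing more can be done
the job is handed in; nothing more can be done
```

The ruler is lying in the desk rest's channel, released, and the job is handed in; no verdict was reported.

- **Slide:** I pressed two spread fingertips on the ruler with about 10–14 N and slid it straight out between the tin and the carton. The top and wrist cameras put about 49 mm of it past the front edge, with its middle still on the board.
- **Pick and place:** I gripped it by its long sides, lifted it level and lowered it into the channel until about 5 N of contact showed. I then opened the fingers and moved the arm well clear. The robot's clock read about 26.4 s of the 48 s allowed.

**Last checks:**
- **Ruler position:** in the top view, the middle is about 9 mm from the channel's centre lengthwise and 1 mm crosswise, and the ruler is about 1° askew. Both ends stick out.
- **Ruler seating:** in the side view it looks flat, with its lower edge hidden behind the near wall.
- **Other things:** the mug, the eraser and the contents of the pocket look unmoved. The tin, the carton and the clip were last seen clearly after the slide, and looked unmoved then; in the final view the arm hides most of the shelf.

**Disagreements:** the side view put the rest about 3 mm further along x than the top view did; I aimed between the two. The top and wrist views differed by about 3 mm on the ruler's near end before the grip. Both are well inside the tolerances.

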